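# Clear the drip tray and hang the basket of springs to dry

### The job

One spring has been left standing in the drip tray of the drying stand, where the basket has to hang: take it out first and set it down in the blue tote, without dropping it from a height. Then carry the wire basket with its two springs, upright and without losing them, to the drying stand and hang it by its handle bar over both orange prongs, so that it rests in the hook and hangs still and free above the tray. Leave the wooden handles, the screwdriver and the carton where they are.

Things in the scene. Friction and masses are not known exactly. Their poses are not given: they have to be found in the camera images.
- spring: The stray spring to clear away: black steel barrel coil on a solid wooden core with flush ends, rigid; 74 mm tall, 56 mm across at the belly (half height), 44 mm at the flat ends, about 220 g. It stands on end in the tray, on the robot's side of the hook, partly under where the basket will hang. Origin: centre of its lower end; z along it, up at the start.
- spring_mid (a point): Middle of the stray spring, on its axis at half height (37 mm from either end), the place to grip. The prong tips overhang it from behind: 30 to 55 mm further back than its axis, about 165 mm above its top end. So lean the hand back from the stand (tilted 20 to 30 degrees, fingers pointing away from the robot) and lift the spring away towards the robot.
- stand: Drying stand, fixed: a steel drip tray (270 mm in x, from -120 to +150 mm; 190 mm in y; rim 16 mm high, floor 4 mm above the bench), a grey post at its back (x = +113 to +143 mm), and at the top a two-pronged orange hook. Origin: on the bench below the hook's seat; x from the prong tips back to the post, away from the robot; z up. Its top is 22 mm above the seat.
- stand_seat (a point): The hook's seat, 250 mm above the bench: midway between the prongs, where the axis of the basket's bar lies when hung. Axes as the stand. The prongs are round bars 8 mm thick along x, at y = -42 and +42 mm, each flat under the seat from x = -12 to +16 mm. Between them it is open: a hand that holds the bar's middle has room there for its fingers.
- prong_tip (a point): Midpoint between the two upturned prong tips (empty space), 30 mm before the seat (x = -30 mm); the tips end 20 mm above the seat. Behind the seat each prong steps up to 18 mm above it at x = +32 mm and runs level to the post. So the bar comes in from the tips' side, at least 30 mm above the seat, and is lowered between tip and step. Axes as the stand.
- basket: Steel wire basket on the bench, holding two springs: 160 mm in x, 144 mm in y, 80 mm high, open on top. Stiff fixed handle of 8 mm round bar: legs at y = -70 and +70 mm, a straight bar along y across the top. About 740 g with its springs. Origin: centre of its underside; z up. A half turn makes no difference. When hung, its underside is 40 mm above the bench.
- basket_bar (a point): Middle of the basket's handle bar, on the bar's axis, 210 mm above the basket's underside. A green sleeve 14 mm thick and 40 mm long covers the middle: grip it here from above, fingers closing along the basket's x. The bare bar on either side (20 to 60 mm from the middle) goes on the prongs. Axes as the basket.
- load_a: One of the two springs in the basket, the same as the stray spring; loose, standing on end, slightly lower than the basket's rim. Origin: centre of its lower end.
- load_a_mid (a point): Middle of spring load_a, on its axis at half height.
- load_b: The other spring in the basket, the same as load_a.
- load_b_mid (a point): Middle of spring load_b, on its axis at half height.
- tote: Blue plastic tote, open at the top, empty, fixed to the bench: 260 mm in x, 180 mm in y, 90 mm high, walls and floor 4 mm, its rim 6 mm wider all round. Origin: centre of its underside; z up.
- tote_in (a point): Centre of the tote's inner floor, 4 mm above the bench. Axes as the tote.
- handle_a: Bystander: wooden handle, a round stick 27 mm thick and 90 mm long, lying along its y axis. Loose, rolls easily. Origin: on the bench below its middle at the start.
- handle_b: Bystander: a second wooden handle like handle_a.
- driver: Bystander: red and black cordless screwdriver lying on its side, about 205 mm in x (tip to +x), 160 mm in y, 54 mm high. Origin: on the bench roughly below its middle.
- carton: Bystander: closed brown cardboard carton, 130 mm in x, 160 mm in y, 90 mm high. Origin: centre of its underside.
Things that resemble listed ones, but are neither listed nor needed, are in the scene too. What is shaped like the spring but yellow is not meant.

How it is judged:
On the way, in this order (a step that is already met when the one before it is completed fails the run):
1. the stray spring lies or stands in the blue tote, at rest and let go (x of spring_mid in the frame of tote_in between -0.122 and 0.122 m and y of spring_mid in the frame of tote_in between -0.082 and 0.082 m and z of spring_mid in the frame of tote_in between 0.015 and 0.06 m and linear speed of spring below 0.05 m/s and contact force between the fingers and spring below 0.2 N), for 0.2 s.
2. then the basket's bar rests on both prongs of the hook (x of basket_bar in the frame of stand_seat between -0.028 and 0.028 m and y of basket_bar in the frame of stand_seat between -0.032 and 0.032 m and z of basket_bar in the frame of stand_seat between -0.01 and 0.01 m and angle between basket's own z axis and vertical below 0.25 rad and contact force between basket and stand above 2 N), for 0.2 s.
At the end, for the whole second after the job is handed in: The stray spring is in the blue tote, at rest and let go. The basket hangs on the hook (bar middle within 28 mm along, 32 mm across and 10 mm in height of the seat), its weight on the stand, within 0.25 rad of upright, swaying slower than 0.1 m/s, with both its springs still in it (all of step 1 and all of step 2 and x of load_a_mid in the frame of basket between -0.08 and 0.08 m and y of load_a_mid in the frame of basket between -0.072 and 0.072 m and z of load_a_mid in the frame of basket between 0.01 and 0.09 m and x of load_b_mid in the frame of basket between -0.08 and 0.08 m and y of load_b_mid in the frame of basket between -0.072 and 0.072 m and z of load_b_mid in the frame of basket between 0.01 and 0.09 m and linear speed of basket below 0.1 m/s); the robot touches nothing.
It fails at once if a wooden handle, the screwdriver or the carton is moved more than 30 mm (distance of any of handle_a, handle_b, driver, carton from where it was at the start of the episode above 0.03 m).
It fails at once if the basket is tipped more than 0.5 rad (angle between basket's own z axis and vertical above 0.5 rad).
It fails at once if the stray spring or the basket is dropped from more than about 7 cm (moves faster than 1.2 m/s while not held by the fingers) ((linear speed of spring above 1.2 m/s and contact force between the fingers and spring below 0.5 N) or (linear speed of basket above 1.2 m/s and contact force between the fingers and basket below 0.5 N)).
It also fails if it takes over 64 s, if anything falls off the work surface, if the arm or the gripper's body presses on something with over 40 N, if the wrist force passes 120 N, or if a joint passes its speed limit or range.

### The arm

A 6-joint arm with a two-finger parallel gripper is mounted at the origin on the work surface. World frame = base frame: x ahead of the robot, y to its left, z up, the work surface at z = 0. Lengths are in m, angles in rad, forces in N, time in s.
With the tool pointing down it reaches from about 0.35 to 0.775 m from the base axis. Payload 5.5 kg.
Tool frame: the origin (TCP) lies at the very end of the fingers, on their centre line; the grasp point (between the pads) lies env.hold_point_z behind it (env.hold_point_z is the distance from the TCP to the grasp point, in m); z points along the fingers, y is the line along which they close (so a half turn about z gives the same grasp; the last joint's range is limited). The gripper opens to 85 mm and grips with 20 to 120 N. Pads are 22 mm wide; open, the fingers measure 114 mm over their backs; the gripper's body (76 mm by 85 mm) begins 54 mm behind the grasp point. The pads swing forward as they close: fully open they stand 13 mm farther back than shut.
Start: joints at [-1.484, 0.313, 0.046, 1.304, 0, 1.431], TCP at [0.129, -0.56, 0.231] pointing down, gripper open.
Joint ranges: [-2.76, 2.76], [-0.86, 1.69], [-1.03, 1.26], [-2.2, 2.34], [-1.47, 1.5], [-3.14, 3.14]. Speed limits (rad/s): [2.57, 2.57, 3.14, 3.14, 3.14, 3.14].

### API

Orientations are given as a unit quaternion [w, x, y, z].
In Python, from workcell import env gives the robot as it stands.
- The arm moves only by the tool carry_out, never from a script. Its argument "steps" is a list of rows, each a list of 3 entries, a list of its own where there are three numbers: the turn, a rotation vector about the tool's x, y, z in degrees, then the shift along the tool's x, y, z in cm, then the closure in counts, from 0 (fully open) to 255 (shut). A call has exactly 8 rows; each row is the pose to reach, as a shift and turn from the pose commanded when the call began, along the tool's axes at that moment; what a row does not reach only later rows make up. A row lasts 1/8 s, in which the tool goes at most 62.5 mm and 10.7 degrees, less where a joint would pass 70% of its speed; a pose out of reach is approached as far as the arm can. A call with a gripper value outside its range is refused whole. The fingers move at their own pace and stop on an object; "force" is the grip in N (left out, the last holds). Time passes only in rows, so rows that repeat a pose let the fingers close, or fill a call up. It gives the time, the measured TCP pose, the force, the opening and the grip force at its end, in the units of the state.
- env.get_state(): the state, without advancing time (a new reading comes with each control period).
- env.read_camera(name): name is "side" or "top" or "wrist"; returns (picture, depth): 480x640x3 uint8, red, green, blue; 480x640 float32, m along the optical axis (not along the pixel's ray), 0 where there is no reading.
- env.get_calibration(name): a dict with "fx", "fy", "cx", "cy" (pixels), "D" ([k1, k2, p1, p2, k3] as OpenCV has them; the pictures are not rectified), "origin" and "orientation" of the camera in the world. Camera axes: x right, y up, looking along -z (the intrinsics and any distortion apply to the point x, -y, -z); pixel columns grow to the right and rows downward; lengths in m; the calibration is good to about 2 mm. A picture is of the moment at which its call begins: read the wrist's pose just before it. get_calibration takes no time and is no camera call; for the wrist camera it gives the pose at the moment of the call.
- env.hand_in(): hands the job in; it is judged then, once.
The state is a dict: "clock": time; "joint_pos": joint angles; "qvel": joint speeds; "tau": joint torques, N m; "tcp_pos": TCP position; "orientation": TCP orientation; "wrist_force": force on the tool from outside, world axes, zero at the start; "ft_torque": the same for the moment, N m; "finger_gap": finger opening in m; "grip_force": force on a finger pad.
Only numpy, scipy, OpenCV 4.12 (cv2) and the standard library are available. Lean on these libraries where they do the work, as an engineer would, in place of code of your own. Each camera call takes 0.05 s, during which the arm holds its last target. There are 200 camera calls.

## Working session

There is one attempt and no reset: what is moved stays moved. The work goes in short steps, Python scripts to look and compute and a tool call to move; the robot and the scene stay as the last step left them, time stands still between calls to the robot, and variables do not carry over. Pictures are saved under pics/ and viewed, at most 10 in all, crops included, and the job is handed in when it is done.

Besides the shell and the picture viewer there is one more tool, called after ">>>" in YAML: its name, and indented under it one key for each argument. carry_out: Moves the arm, as the interface text tells. Its arguments: {"type":"object","properties":{"steps":{"type":"array","items":{"type":"array"}},"force":{"type":"number"}},"required":["steps"]}

```bash
mkdir -p pics; ls
cat > h.py <<'E'
from workcell import env
import numpy as np, cv2
from scipy.spatial.transform import Rotation as R
def q2R(q): return R.from_quat([q[1],q[2],q[3],q[0]])
def snap(name,fn=None):
    c=env.get_calibration(name); p,d=env.read_camera(name)
    if fn:
        cv2.imwrite(f'pics/{fn}.png',p[:,:,::-1]); np.savez(f'pics/{fn}.npz',p=p,d=d,c=np.array(c,dtype=object))
    return p,d,c
def load(fn):
    z=np.load(f'pics/{fn}.npz',allow_pickle=True); return z['p'],z['d'],z['c'].item()
def pts(c,uv,z):
    uv=np.array(uv,float).reshape(-1,1,2); K=np.array([[c['fx'],0,c['cx']],[0,c['fy'],c['cy']],[0,0,1]])
    n=cv2.undistortPoints(uv,K,np.array(c['D'],float))[:,0]
    z=np.array(z,float).reshape(-1)
    P=np.c_[n[:,0]*z,-n[:,1]*z,-z]
    return q2R(c['orientation']).apply(P)+np.array(c['origin'])
def cloud(d,c):
    v,u=np.nonzero(d>0); P=np.full(d.shape+(3,),np.nan); P[v,u]=pts(c,np.c_[u,v],d[v,u]); return P
def onplane(c,uv,h):
    P=pts(c,uv,np.ones(len(uv))); o=np.array(c['origin']); r=P-o
    return o+r*((h-o[2])/r[:,2])[:,None]
def go(p,q_or_R,verbose=1):
    "turn (deg) and shift (cm) from present measured pose"
    s=env.get_state(); R0=q2R(s['orientation']); Rt=q_or_R
    t=(R0.inv()*Rt).as_rotvec(degrees=True); sh=R0.inv().apply(np.array(p)-s['tcp_pos'])*100
    print('turn',t.round(2),'shift',sh.round(2))
E
python3 - <<'E'
from h import *
for n in ['side','top']:
    p,d,c=snap(n,n+'0'); print(n,{k:np.round(v,3).tolist() for k,v in c.items()}, (d>0).mean())
s=env.get_state(); print(s, env.hold_point_z)
E
```

```text
pics
side {'fx': 603.979, 'fy': 603.979, 'cx': 329.762, 'cy': 239.585, 'D': [-0.161, 0.0, 0.0, 0.0, 0.0], 'origin': [0.302, 1.153, 0.877], 'orientation': [-0.072, -0.042, 0.495, 0.865]} 0.99599609375
top {'fx': 604.981, 'fy': 604.981, 'cx': 314.142, 'cy': 241.676, 'D': [0.058, 0.0, 0.0, 0.0, 0.0], 'origin': [0.368, -0.006, 1.527], 'orientation': [0.716, 0.037, -0.042, -0.696]} 0.9961393229166666
{'clock': 0.1, 'joint_pos': array([-1.48359882e+00,  3.13908002e-01,  4.50918444e-02,  1.30359277e+00,
       -1.25941883e-05,  1.43117444e+00]), 'qvel': array([-0.00124435, -0.0009134 ,  0.00375902,  0.00198053, -0.00027612,
        0.00022018]), 'tau': array([ 2.56892759e-03, -4.81724739e+01,  2.99245209e+01,  1.26993394e-02,
       -1.36838798e-04,  3.24449758e-06]), 'tcp_pos': array([ 0.12924055, -0.55982268,  0.23050757]), 'orientation': array([-8.06189220e-04,  9.93575686e-01,  1.13166715e-01,  1.48375705e-05]), 'wrist_force': array([-0.09516716, -0.53624419, -0.44166306]), 'ft_torque': array([-0.0483256 , -0.01972031,  0.02311753]), 'grip_force': 0.0, 'finger_gap': 0.08509106749387069} 0.0187
```

View pics/top0.png

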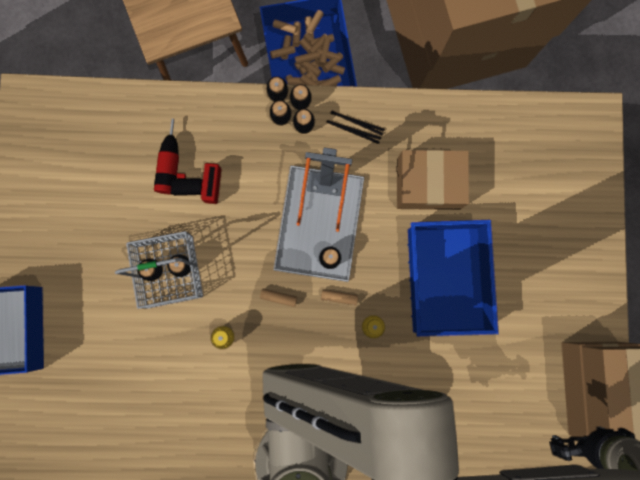

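View pics/side0.png

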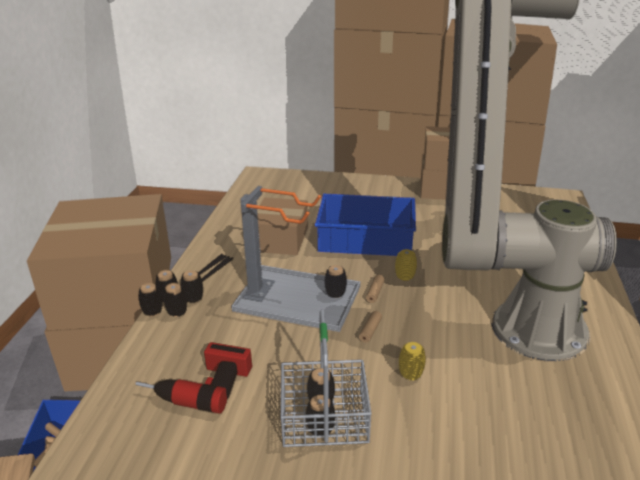

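The top view shows the stray spring at (330,257), the prongs at (305,190) and (343,195), the basket at (165,268) with its green sleeve at (148,266), and the tote at (453,277). The side view agrees with this.

```bash
python3 - <<'E'
from h import *
for n in ['top0','side0']:
    p,d,c=load(n); P=cloud(d,c); hsv=cv2.cvtColor(p,cv2.COLOR_RGB2HSV); H,S,V=[hsv[...,i].astype(int) for i in range(3)]
    print(n)
    g=(H>50)&(H<85)&(S>110)&(P[...,2]>.1)
    q=P[g]; print('green',g.sum(),np.median(q,0).round(4),q.min(0).round(3),q.max(0).round(3), np.linalg.svd(q-q.mean(0))[2][0].round(3))
    o=(H>4)&(H<16)&(S>180)&(V>120)&(P[...,2]>.2)&(P[...,2]<.32)
    num,lab,st,ce=cv2.connectedComponentsWithStats(o.astype(np.uint8))
    for i in range(1,num):
        if st[i,4]>25:
            q=P[lab==i]; print('or',st[i],q.min(0).round(3),q.max(0).round(3))
            a=np.polyfit(q[:,0],q[:,1],1); print(' y=%.3f x+%.4f'%tuple(a))
            i0=np.argsort(q[:,0])[:6];print('  near',q[i0].round(3).tolist())
    if n=='top0':
        # spring top
        for lo,hi,box,nm in [(.068,.09,(300,235,360,285),'spring'),(.06,.1,(130,235,205,310),'basket')]:
            m=np.zeros(d.shape,bool); m[box[1]:box[3],box[0]:box[2]]=1; m&=(P[...,2]>lo)&(P[...,2]<hi)
            q=P[m]; print(nm,m.sum(),q.min(0).round(3),q.max(0).round(3),q.mean(0).round(4),cv2.minAreaRect(q[:,:2].astype(np.float32)*1000))
        m=np.zeros(d.shape,bool);m[215:340,400:505]=1;m&=(P[...,2]>.075)&(P[...,2]<.1);q=P[m]
        print('tote',cv2.minAreaRect(q[:,:2].astype(np.float32)*1000))
        print('tray corners @.016',onplane(c,[(291,167),(365,177),(276,270),(349,279)],.016).round(3).tolist())
        print('tips @.27',onplane(c,[(300,226),(337,230)],.27).round(3).tolist(),'spring top',onplane(c,[(330,257)],.078).round(3))
        print('handles',onplane(c,[(263,290),(297,300),(321,291),(358,299)],.02).round(3).tolist())
        print('carton',onplane(c,[(399,150),(468,208)],.09).round(3).tolist(),'yellow',onplane(c,[(221,337),(373,326)],.07).round(3).tolist())
E
python3 - <<'E'
import cv2
p=cv2.imread('pics/top0.png')
a=cv2.resize(p[145:285,260:380],None,fx=4,fy=4,interpolation=2); b=cv2.resize(p[215:315,110:210],None,fx=3,fy=3,interpolation=2)
import numpy as np
o=np.zeros((560,790,3),np.uint8); o[:560,:480]=a; o[:300,485:785]=b; cv2.imwrite('pics/crop1.png',o)
E
```

```text
top0
green 105 [0.4521 0.3464 0.2144] [0.443 0.327 0.208] [0.461 0.366 0.221] [-0.261  0.965 -0.029]
or [301 159   9  48  86] [0.587 0.003 0.24 ] [0.685 0.018 0.27 ]
 y=-0.123 x+0.0893
  near [[0.587, 0.018, 0.24], [0.589, 0.018, 0.242], [0.591, 0.015, 0.245], [0.591, 0.018, 0.243], [0.593, 0.018, 0.245], [0.593, 0.016, 0.243]]
or [338 165  11  59 107] [ 0.551 -0.08   0.24 ] [ 0.674 -0.062  0.273]
 y=-0.124 x+0.0058
  near [[0.551, -0.063, 0.25], [0.554, -0.063, 0.244], [0.557, -0.063, 0.241], [0.558, -0.065, 0.247], [0.558, -0.063, 0.245], [0.56, -0.062, 0.25]]
spring 221 [ 0.471 -0.077  0.068] [ 0.518 -0.031  0.085] [ 0.4951 -0.0547  0.0757] ((494.8582458496094, -53.27841567993164), (43.00151824951172, 46.04722213745117), 48.69103240966797)
basket 1001 [0.359 0.26  0.06 ] [0.537 0.431 0.099] [0.4482 0.3461 0.0742] ((452.3622741699219, 347.3952331542969), (162.4793701171875, 146.38302612304688), 13.38763427734375)
tote ((453.107421875, -348.31756591796875), (274.2149353027344, 195.08135986328125), 3.581096649169922)
tray corners @.016 [[0.725, 0.05, 0.016], [0.705, -0.139, 0.016], [0.462, 0.079, 0.016], [0.445, -0.104, 0.016]]
tips @.27 [[0.54, 0.018, 0.27], [0.534, -0.06, 0.27]] spring top [[ 0.493 -0.053  0.078]]
handles [[0.411, 0.109, 0.02], [0.389, 0.024, 0.02], [0.413, -0.035, 0.02], [0.396, -0.127, 0.02]]
carton [[0.758, -0.213, 0.09], [0.62, -0.381, 0.09]] yellow [[0.296, 0.2, 0.07], [0.332, -0.16, 0.07]]
side0
green 65 [0.4508 0.3488 0.2149] [0.443 0.33  0.212] [0.457 0.367 0.218] [-0.229  0.973  0.018]
```

View pics/crop1.png

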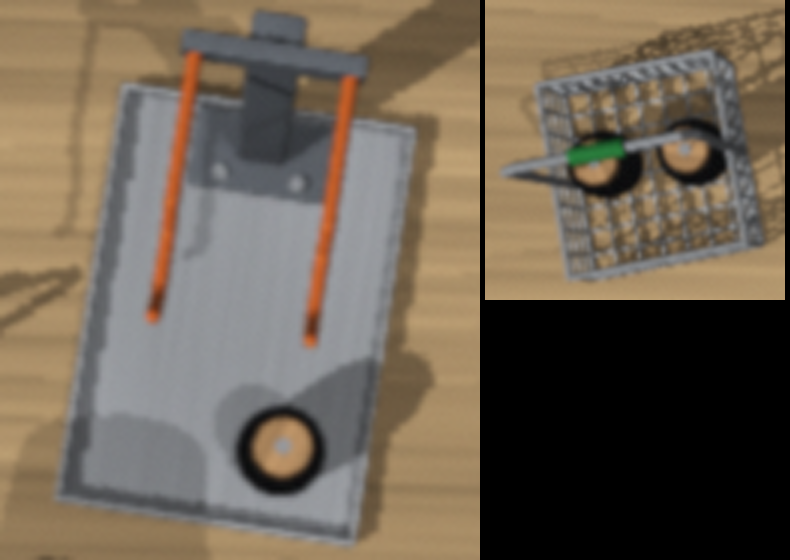

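The crop puts the prong tips at (298,225) and (338,231), the spring top at (330,257) and the sleeve at (147,266). That gives a spring at (0.494, -0.054), a seat at about (0.567, -0.025) with yaw -7°, and a bar at (0.452, 0.347). All of these fit the sizes given.

```bash
cat >> h.py <<'E'
def tool(yaw,tilt=0):
    "tool pointing down, its -x axis horizontally at yaw (deg); fingers lean forward along yaw by tilt"
    f=np.array([np.cos(np.radians(yaw)),np.sin(np.radians(yaw)),0]); t=np.radians(tilt)
    z=np.sin(t)*f-np.cos(t)*np.array([0,0,1]); x=-np.cos(t)*f-np.sin(t)*np.array([0,0,1])
    return R.from_matrix(np.c_[x,np.cross(z,x),z])
E
python3 - <<'E'
from h import *
T=tool(-6.5,25); z=T.as_matrix()[:,2]; g=np.array([.494,-.054,.041])+.0187*z
print(g,g-.14*z); go(g-.14*z,T)
p,d,c=load('top0'); t=onplane(c,[(298.25,225),(337.75,231.2)],.27); print(t.round(4),t.mean(0)+.03*np.array([.992,-.123,0]))
E
```

```text
[ 0.50185216 -0.05489464  0.02405204] [ 0.44306593 -0.0481968   0.15093513]
turn [ -34.82   -6.11 -157.06] shift [ 42.08 -42.78   8.03]
[[ 0.5416  0.0215  0.27  ]
 [ 0.531  -0.0616  0.27  ]] [ 0.56609238 -0.02375189  0.27      ]
```

>>> carry_out:
  steps:
    - [[-2,0,-10],[5,-5,0],0]
    - [[-4,-1,-20],[10,-10,0],0]
    - [[-7,-1,-30],[14,-14,0],0]
    - [[-9,-1.5,-40],[18,-18,0],0]
    - [[-11,-2,-50],[22,-22,0],0]
    - [[-13,-2,-60],[26,-26,0],0]
    - [[-15.5,-3,-70],[30,-30,0],0]
    - [[-18,-3,-80],[34,-34,0],0]

```text
clock: 1.1
tcp_pos: [0.3846, -0.1506, 0.2313]
orientation: [0.147, 0.675, 0.723, -0.007]
wrist_force: [0.3, -1.3, 0.7]
finger_gap: 0.0854
grip_force: 0.0
```

Run:
```python
from h import *
s=env.get_state(); print(s['clock'],s['tcp_pos'],s['joint_pos'].round(3))
T=tool(-6.5,25); z=T.as_matrix()[:,2]; g=np.array([.494,-.054,.041])+.0187*z
go(g-.14*z,T)
```

```text
1.1 [ 0.38460852 -0.15061385  0.23127889] [-0.506 -0.229 -0.57   0.947 -0.085  0.984]
turn [-16.89  -2.64 -76.69] shift [11.49  5.13  6.73]
```

>>> carry_out:
  steps:
    - [[-2.2,-0.4,-10],[2,1,1],0]
    - [[-4.4,-0.7,-20],[4,2,2],0]
    - [[-6.6,-1,-30],[6,3,3],0]
    - [[-8.8,-1.4,-40],[8,4,4.5],0]
    - [[-11,-1.7,-50],[10,4.5,5.5],0]
    - [[-13.2,-2,-60],[11.5,5.1,6.5],0]
    - [[-15.4,-2.4,-70],[11.5,5.1,6.7],0]
    - [[-16.9,-2.6,-76.7],[11.5,5.1,6.7],0]

```text
clock: 2.1
tcp_pos: [0.4419, -0.0497, 0.1503]
orientation: [0.215, 0.056, 0.975, -0.012]
wrist_force: [0.4, -1.2, 0.4]
finger_gap: 0.0859
grip_force: 0.0
```

Run:
```python
from h import *
p,d,c=snap('wrist','w1')
s=env.get_state(); print(s['clock'],s['tcp_pos'],s['joint_pos'].round(3))
T=tool(-6.5,25); z=T.as_matrix()[:,2]; g=np.array([.494,-.054,.041])+.0187*z
go(g-.14*z,T)
P=cloud(d,c); m=(abs(P[...,0]-.494)<.045)&(abs(P[...,1]+.054)<.045)&(P[...,2]>.07)&(P[...,2]<.09)
q=P[m]; print(m.sum(),q.min(0).round(4),q.max(0).round(4),cv2.minEnclosingCircle(q[:,:2].astype(np.float32)*1000))
m=(abs(P[...,0]-.494)<.045)&(abs(P[...,1]+.054)<.045)&(P[...,2]>.03)&(P[...,2]<.05)
q=P[m]; print(m.sum(),q.min(0).round(4),q.max(0).round(4))
```

```text
2.15 [ 0.44202957 -0.0500722   0.15051993] [-0.367 -0.229 -0.833  0.545  0.107 -0.232]
turn [ 0.05 -0.14  0.07] shift [-0.09  0.2  -0.  ]
2707 [ 0.4714 -0.0782  0.07  ] [ 0.5127 -0.0328  0.0809] ((493.687255859375, -55.368839263916016), 22.894086837768555)
1463 [ 0.4663 -0.0834  0.0301] [ 0.5138 -0.0282  0.0499]
```

View pics/w1.png

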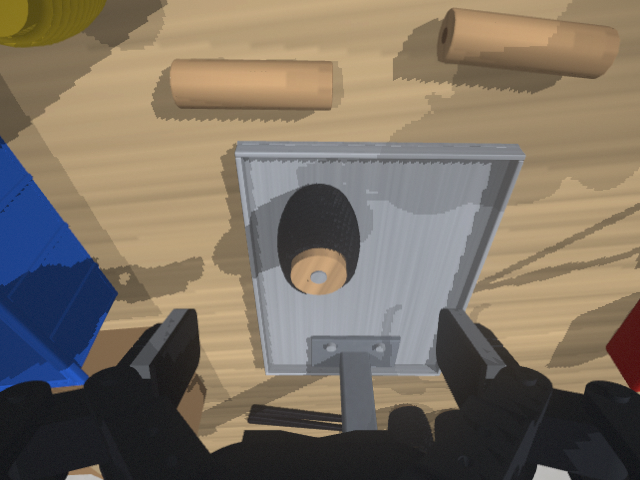

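The wrist view shows the stray spring, with its top at (318,270), between the open fingers. Nothing blocks the approach.

>>> carry_out:
  steps:
    - [[0,0,0],[-0.1,0,4],0]
    - [[0,0,0],[-0.1,0,8],0]
    - [[0,0,0],[-0.1,0,11],0]
    - [[0,0,0],[-0.1,0,13],0]
    - [[0,0,0],[-0.1,0,14],0]
    - [[0,0,0],[-0.1,0,14],0]
    - [[0,0,0],[-0.1,0,14],180]
    - [[0,0,0],[-0.1,0,14],255]
  force: 50

```text
clock: 3.15
tcp_pos: [0.5031, -0.0572, 0.0262]
orientation: [0.217, 0.058, 0.974, -0.012]
wrist_force: [-7.6, 2.1, 15.7]
finger_gap: 0.0543
grip_force: 49.0
```

>>> carry_out:
  steps:
    - [[0,0,0],[0,0,0],255]
    - [[0,0,0],[0,0,0],255]
    - [[0,0,0],[0,0,0],255]
    - [[0,0,0],[0,0,0],255]
    - [[0,0,0],[0,0,0],255]
    - [[0,0,0],[0,0,-1],255]
    - [[0,0,0],[0,0,-3],255]
    - [[0,0,0],[0,0,-6],255]

```text
clock: 4.15
tcp_pos: [0.4754, -0.0538, 0.0789]
orientation: [0.214, 0.058, 0.975, -0.012]
wrist_force: [1.0, -0.6, -2.3]
finger_gap: 0.054
grip_force: 53.6
```

Run:
```python
from h import *
s=env.get_state(); T=q2R(s['orientation'])
print(s['tcp_pos']); go([.44,-.05,.16],T); go([.475,-.352,.16],T); go([.485,-.352,.03],T)
```

```text
[ 0.47535813 -0.05375917  0.07894065]
turn [0. 0. 0.] shift [-0.17 -0.03 -8.85]
turn [0. 0. 0.] shift [ -6.61 -29.6   -5.95]
turn [0. 0. 0.] shift [ -2.07 -29.51   6.27]
```

>>> carry_out:
  steps:
    - [[0,0,0],[-0.1,0,-4.5],255]
    - [[0,0,0],[-0.2,-0.5,-8.8],255]
    - [[0,0,0],[-1.5,-6,-8.2],255]
    - [[0,0,0],[-2.8,-12,-7.6],255]
    - [[0,0,0],[-4,-18,-7],255]
    - [[0,0,0],[-5.3,-24,-6.5],255]
    - [[0,0,0],[-6.6,-29.6,-6],255]
    - [[0,0,0],[-6.6,-29.6,-6],255]

```text
clock: 5.15
tcp_pos: [0.4762, -0.357, 0.1612]
orientation: [0.216, 0.06, 0.975, -0.013]
wrist_force: [-0.5, 0.8, -2.9]
finger_gap: 0.0535
grip_force: 54.0
```

Run:
```python
from h import *
s=env.get_state(); T=tool(-6.5,25)
print(s['tcp_pos'],s['finger_gap'],s['grip_force'],s['joint_pos'].round(2)); go([.485,-.352,.028],T)
p,d,c=snap('top','t2'); cv2.imwrite('pics/t2c.png',cv2.resize(p[130:370,360:560,::-1],None,fx=2.4,fy=2.4))
```

```text
[ 0.47617898 -0.35697415  0.16120875] 0.05352911207084686 53.96299570798874 [-0.94  0.13 -0.45  0.68  0.31 -0.76]
turn [-0.24 -0.05 -0.53] shift [ 4.88  0.6  12.42]
```

View pics/t2c.png

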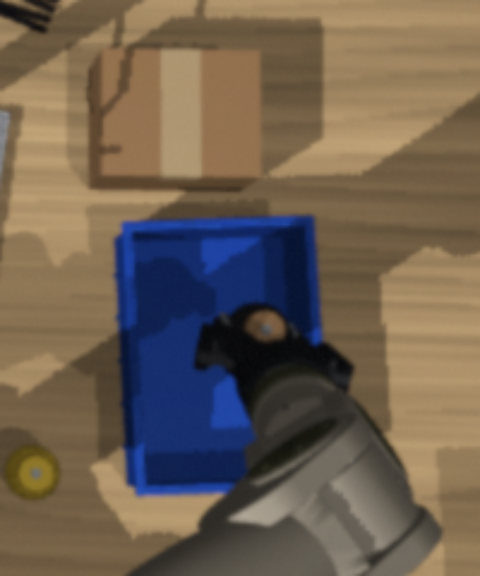

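The spring is held over the tote, slightly right of its centre. I'll shift it 1 cm left as it goes down.

>>> carry_out:
  steps:
    - [[0,0,0],[1.5,1,4],255]
    - [[0,0,0],[3.5,1,8.5],255]
    - [[0,0,0],[4.4,1,11],255]
    - [[0,0,0],[4.8,1,12.1],255]
    - [[0,0,0],[4.9,1,12.4],255]
    - [[0,0,0],[4.9,1,12.4],255]
    - [[0,0,0],[4.9,1,12.4],255]
    - [[0,0,0],[4.9,1,12.4],255]

```text
clock: 6.2
tcp_pos: [0.4857, -0.3437, 0.0287]
orientation: [0.216, 0.058, 0.975, -0.013]
wrist_force: [-0.8, 0.4, -2.8]
finger_gap: 0.0538
grip_force: 54.0
```

>>> carry_out:
  steps:
    - [[0,0,0],[0.1,0,0.2],255]
    - [[0,0,0],[0.1,0,0.2],255]
    - [[0,0,0],[0.1,0,0.2],100]
    - [[0,0,0],[0.1,0,0.2],0]
    - [[0,0,0],[0.1,0,0.2],0]
    - [[0,0,0],[0.1,0,0.2],0]
    - [[0,0,0],[0.1,0,-1.5],0]
    - [[0,0,0],[0.1,0,-4],0]

```text
clock: 7.2
tcp_pos: [0.4672, -0.3405, 0.0632]
orientation: [0.215, 0.058, 0.975, -0.011]
wrist_force: [0.8, -0.5, -0.6]
finger_gap: 0.0855
grip_force: 0.0
```

Run:
```python
from h import *
s=env.get_state(); print(s['tcp_pos'],s['joint_pos'].round(2))
p,d,c=snap('wrist','w3')
P=cloud(d,c); m=(abs(P[...,0]-.478)<.06)&(abs(P[...,1]+.345)<.06)&(P[...,2]>.065)&(P[...,2]<.085)
q=P[m]; print(m.sum(),q.min(0).round(4),q.max(0).round(4))
hp=.0187
T=tool(13.4-0,0); go([.452,.347,.33],T); 
T=q2R(s['orientation']); go([.42,-.33,.3],T)
```

```text
[ 0.4672295  -0.34051017  0.06317663] [-0.93  0.22 -0.63  0.42  0.31 -0.76]
10064 [ 0.4369 -0.395   0.065 ] [ 0.4934 -0.285   0.085 ]
turn [ -4.4   24.75 -19.89] shift [ -2.33  68.2  -27.98]
turn [-0.15  0.16  0.05] shift [ -5.47   0.6  -23.23]
```

```bash
cat >> h.py <<'E'
def rows(poses,base=None):
    s=env.get_state(); R0,p0=base or (q2R(s['orientation']),s['tcp_pos'])
    for p,T in poses:
        print((R0.inv()*T).as_rotvec(degrees=True).round(1).tolist(),(R0.inv().apply(np.array(p)-p0)*100).round(1).tolist())
E
python3 - <<'E'
from h import *
rows([([.45,-.335,.11],tool(-6.5,25)),([.43,-.335,.17],tool(-6.5,25)),([.42,-.335,.23],tool(-6.5,25)),([.42,-.335,.29],tool(-10,22)),([.42,-.30,.33],tool(-18,18)),([.42,-.25,.34],tool(-26,14)),([.42,-.19,.34],tool(-34,10)),([.42,-.13,.34],tool(-42,6))])
E
```

```text
[-0.1, 0.0, -0.3] [-0.2, 0.5, -4.7]
[-0.1, 0.0, -0.3] [-0.9, 0.2, -11.0]
[-0.1, 0.0, -0.3] [-2.6, 0.1, -16.9]
[1.3, 3.0, 2.9] [-5.1, 0.1, -22.3]
[4.1, 7.0, 10.4] [-6.4, 3.6, -26.1]
[6.4, 10.9, 18.1] [-6.3, 8.5, -27.3]
[8.2, 14.7, 26.0] [-5.7, 14.5, -27.6]
[9.5, 18.4, 34.1] [-5.0, 20.5, -27.9]
```

>>> carry_out:
  steps:
    - [[0,0,0],[-0.2,0.4,-4.7],0]
    - [[0,0,0],[-0.9,0.2,-10.8],0]
    - [[0,0,0],[-2.6,0.1,-16.8],0]
    - [[1.3,3,2.9],[-5,0.1,-22.3],0]
    - [[4,7,10.4],[-6.4,3.6,-26],0]
    - [[6.4,10.9,18],[-6.3,8.5,-27.3],0]
    - [[8.2,14.7,26],[-5.7,14.5,-27.6],0]
    - [[9.5,18.4,34],[-5,20.5,-27.9],0]

```text
clock: 8.25
tcp_pos: [0.4206, -0.1286, 0.3385]
orientation: [0.048, 0.359, 0.932, -0.019]
wrist_force: [1.2, 0.5, 0.3]
finger_gap: 0.0853
grip_force: 0.0
```

Run:
```python
from h import *
s=env.get_state(); print(s['tcp_pos'],s['joint_pos'].round(2))
rows([([.42,-.07+.06*i,.34],tool(-50-4*i,max(0,5-1*i))) for i in range(8)])
p,d,c=snap('top','t4'); P=cloud(d,c)
m=np.zeros(d.shape,bool);m[225:335,410:497]=1
cv2.imwrite('pics/t4c.png',cv2.resize(p[200:350,390:520,::-1],None,fx=4,fy=4))
```

```text
[ 0.42056607 -0.12863342  0.33850819] [-0.46 -0.04 -0.12  1.4  -0.03  0.27]
[0.7, 1.0, 7.8] [3.9, 4.3, -0.6]
[1.0, 2.0, 11.8] [7.9, 8.8, -1.0]
[1.2, 2.9, 15.8] [11.9, 13.2, -1.4]
[1.4, 3.9, 19.8] [15.9, 17.7, -1.8]
[1.4, 4.9, 23.8] [19.9, 22.1, -2.2]
[1.4, 5.8, 27.8] [24.0, 26.6, -2.7]
[1.6, 5.8, 31.8] [28.0, 31.0, -3.1]
[1.9, 5.8, 35.8] [32.0, 35.5, -3.5]
```

View pics/t4c.png

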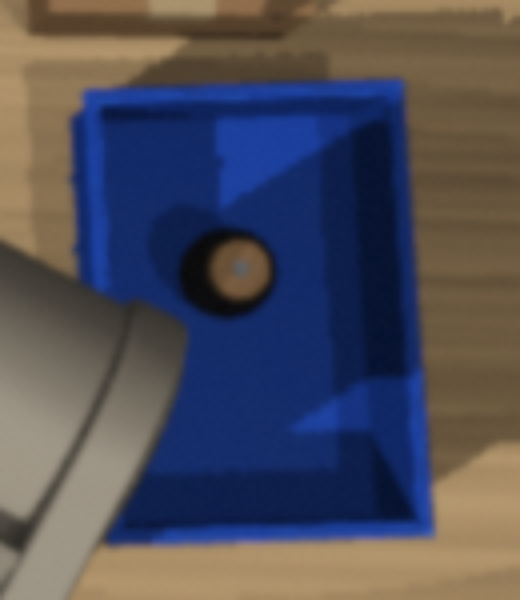

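The spring stands upright in the tote, at crop (238,268). Next I'll go to the basket.

>>> carry_out:
  steps:
    - [[0.7,1,7.8],[3.9,4.3,-0.6],0]
    - [[1,2,11.8],[7.9,8.8,-1],0]
    - [[1.2,2.9,15.8],[11.9,13.2,-1.4],0]
    - [[1.4,3.9,19.8],[15.9,17.7,-1.8],0]
    - [[1.4,4.9,23.8],[19.9,22.1,-2.2],0]
    - [[1.4,5.8,27.8],[24,26.6,-2.7],0]
    - [[1.6,5.8,31.8],[28,31,-3.1],0]
    - [[1.6,5.8,34],[31,34.5,-3.4],0]

```text
clock: 9.3
tcp_pos: [0.4181, 0.3374, 0.339]
orientation: [0.0, 0.615, 0.789, 0.001]
wrist_force: [0.7, -0.6, -0.3]
finger_gap: 0.0855
grip_force: 0.0
```

Run:
```python
from h import *
s=env.get_state(); print(s['tcp_pos'],s['joint_pos'].round(2)); 
T=tool(-76.5,0)
go([.452,.347,.30],T); go([.452,.347,.188],T)
p,d,c=snap('wrist','w5'); P=cloud(d,c)
hsv=cv2.cvtColor(p,cv2.COLOR_RGB2HSV); H,S,V=[hsv[...,i].astype(int) for i in range(3)]
g=(H>50)&(H<85)&(S>110)&(P[...,2]>.15); q=P[g]; print(g.sum(),np.median(q,0).round(4),q.min(0).round(3),q.max(0).round(3)); 
if g.sum()>10: print(np.linalg.svd(q-q.mean(0),full_matrices=False)[2][0], q[q[:,2]>q[:,2].max()-.004].mean(0))
```

```text
[0.41805588 0.33738222 0.33902969] [0.53 0.23 0.2  1.53 0.   1.85]
turn [ 0.16 -0.08  0.63] shift [0.1  3.52 3.91]
turn [ 0.16 -0.08  0.63] shift [ 0.08  3.49 15.11]
909 [0.4485 0.3477 0.2162] [0.44  0.326 0.207] [0.457 0.366 0.219]
[ 0.20033149 -0.97964296  0.01292137] [0.44916532 0.347201   0.2163938 ]
```

View pics/w5.png

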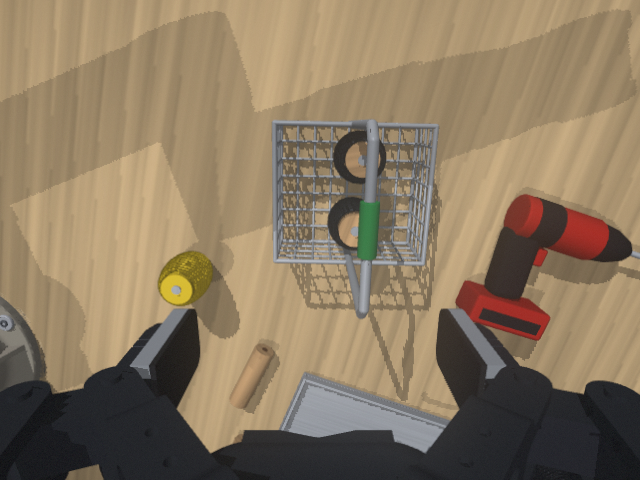

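The wrist view shows the sleeve at (369,230), which puts the bar middle at (0.450, 0.347). The way down is clear.

>>> carry_out:
  steps:
    - [[0,0,1.2],[0.1,2,3],0]
    - [[0,0,1.2],[0.1,3.2,6],0]
    - [[0,0,1.2],[0.1,3.2,9],0]
    - [[0,0,1.2],[0.1,3.2,12.5],0]
    - [[0,0,1.2],[0.1,3.2,14.5],0]
    - [[0,0,1.2],[0.1,3.2,15],0]
    - [[0,0,1.2],[0.1,3.2,15],0]
    - [[0,0,1.2],[0.1,3.2,15],120]
  force: 100

```text
clock: 10.35
tcp_pos: [0.45, 0.3442, 0.1909]
orientation: [0.001, 0.623, 0.782, 0.002]
wrist_force: [-0.5, 0.7, -0.0]
finger_gap: 0.0694
grip_force: 0.0
```

>>> carry_out:
  steps:
    - [[0,0,0],[0,0,0],200]
    - [[0,0,0],[0,0,0],255]
    - [[0,0,0],[0,0,0],255]
    - [[0,0,0],[0,0,0],255]
    - [[0,0,0],[0,0,0],255]
    - [[0,0,0],[0,0,-0.3],255]
    - [[0,0,0],[0,0,-1],255]
    - [[0,0,0],[0,0,-2],255]

```text
clock: 11.35
tcp_pos: [0.448, 0.3432, 0.2089]
orientation: [-0.001, 0.623, 0.782, -0.0]
wrist_force: [-0.2, 1.0, -7.9]
finger_gap: 0.011
grip_force: 97.6
```

Basket held: gap 11 mm, about 7.5 N. I'll lift it and carry it smoothly to the point in front of the hook.

Run:
```python
from h import *
s=env.get_state(); print(s['tcp_pos'],s['wrist_force'])
rows([([.448,.343,.235],tool(-77,0)),([.448,.342,.26],tool(-77,0)),([.448,.33,.28],tool(-77,0)),([.447,.31,.288],tool(-78,0)),([.447,.285,.29],tool(-79,0)),([.446,.255,.29],tool(-81,0)),([.446,.22,.29],tool(-83,0)),([.446,.185,.29],tool(-85,0)),
([.446,.15,.29],tool(-87,0)),([.446,.115,.29],tool(-89,0)),([.446,.08,.29],tool(-91,0)),([.446,.045,.29],tool(-93,0)),([.446,.02,.288],tool(-95,0)),([.446,.003,.285],tool(-96,0)),([.446,-.005,.282],tool(-97,0)),([.446,-.008,.28],tool(-97,0))])
```

```text
[0.44797362 0.34321637 0.20887706] [-0.22185146  1.02892929 -7.90597456]
[-0.1, -0.0, -0.1] [-0.0, -0.0, -2.6]
[-0.1, -0.0, -0.1] [-0.1, -0.0, -5.1]
[-0.1, -0.0, -0.1] [-1.3, -0.3, -7.1]
[-0.1, -0.0, 0.9] [-3.2, -0.8, -7.9]
[-0.1, -0.0, 1.9] [-5.6, -1.4, -8.1]
[-0.1, -0.0, 3.9] [-8.6, -2.2, -8.1]
[-0.1, -0.0, 5.9] [-12.0, -3.0, -8.1]
[-0.1, -0.0, 7.9] [-15.4, -3.7, -8.1]
[-0.1, -0.0, 9.9] [-18.8, -4.5, -8.1]
[-0.1, -0.0, 11.9] [-22.2, -5.3, -8.1]
[-0.1, -0.0, 13.9] [-25.6, -6.1, -8.1]
[-0.1, -0.0, 15.9] [-29.0, -6.9, -8.1]
[-0.1, -0.0, 17.9] [-31.5, -7.4, -7.9]
[-0.1, -0.0, 18.9] [-33.1, -7.8, -7.6]
[-0.1, -0.0, 19.9] [-33.9, -8.0, -7.3]
[-0.1, -0.0, 19.9] [-34.2, -8.1, -7.1]
```

>>> carry_out:
  steps:
    - [[0,0,0],[0,0,-2.6],255]
    - [[0,0,0],[-0.1,0,-5.1],255]
    - [[0,0,0],[-1.3,-0.3,-7.1],255]
    - [[0,0,1],[-3.2,-0.8,-7.9],255]
    - [[0,0,2],[-5.6,-1.4,-8.1],255]
    - [[0,0,4],[-8.6,-2.2,-8.1],255]
    - [[0,0,6],[-12,-3,-8.1],255]
    - [[0,0,8],[-15.4,-3.7,-8.1],255]

```text
clock: 12.35
tcp_pos: [0.4465, 0.1833, 0.29]
orientation: [-0.0, 0.677, 0.736, 0.001]
wrist_force: [1.3, 0.2, -7.3]
finger_gap: 0.0113
grip_force: 97.9
```

Run:
```python
from h import *
s=env.get_state(); print(s['tcp_pos'],s['wrist_force'])
rows([([.446,.15,.29],tool(-87,0)),([.446,.115,.29],tool(-89,0)),([.446,.08,.29],tool(-91,0)),([.446,.045,.29],tool(-93,0)),([.446,.02,.288],tool(-95,0)),([.446,.003,.285],tool(-96,0)),([.446,-.005,.282],tool(-97,0)),([.446,-.008,.28],tool(-97,0))],base=(tool(-85,0),np.array([.446,.185,.29])))
```

```text
[0.44647992 0.1833376  0.28999502] [ 1.3353361   0.23349235 -7.32562234]
[0.0, 0.0, 2.0] [-3.5, -0.3, 0.0]
[0.0, 0.0, 4.0] [-7.0, -0.6, 0.0]
[0.0, 0.0, 6.0] [-10.5, -0.9, 0.0]
[0.0, 0.0, 8.0] [-13.9, -1.2, 0.0]
[0.0, 0.0, 10.0] [-16.4, -1.4, 0.2]
[0.0, 0.0, 11.0] [-18.1, -1.6, 0.5]
[0.0, 0.0, 12.0] [-18.9, -1.7, 0.8]
[0.0, 0.0, 12.0] [-19.2, -1.7, 1.0]
```

>>> carry_out:
  steps:
    - [[0,0,2],[-3.5,-0.3,0],255]
    - [[0,0,4],[-7,-0.6,0],255]
    - [[0,0,6],[-10.5,-0.9,0],255]
    - [[0,0,8],[-13.9,-1.2,0],255]
    - [[0,0,10],[-16.4,-1.4,0.2],255]
    - [[0,0,11],[-18.1,-1.6,0.5],255]
    - [[0,0,12],[-18.9,-1.7,0.8],255]
    - [[0,0,12],[-19.2,-1.7,1],255]

```text
clock: 13.35
tcp_pos: [0.4464, -0.0078, 0.2797]
orientation: [-0.0, 0.75, 0.662, 0.001]
wrist_force: [-0.4, 0.0, -8.0]
finger_gap: 0.0109
grip_force: 97.9
```

Run:
```python
from h import *
s=env.get_state(); print(s['tcp_pos'],s['wrist_force'],s['joint_pos'].round(2))
p,d,c=snap('top','t7'); p2,d2,c2=snap('side','s7')
a=p[130:310,220:400,::-1]; b=p2[150:400,200:420,::-1]
o=np.zeros((560,800,3),np.uint8); a=cv2.resize(a,(400,400)); b=cv2.resize(b,(396,450)); o[:400,:400]=a;o[:450,404:]=b; cv2.imwrite('pics/c7.png',o)
# refit prongs in both
for P,p in((cloud(d,c),p),(cloud(d2,c2),p2)):
    hsv=cv2.cvtColor(p,cv2.COLOR_RGB2HSV);H,S,V=[hsv[...,i].astype(int) for i in range(3)]
    for nm,m in (('or',(H>2)&(H<18)&(S>160)&(V>100)&(P[...,2]>.2)&(P[...,2]<.32)),('gr',(H>50)&(H<85)&(S>110)&(P[...,2]>.2))):
        q=P[m]; print(nm,len(q), q.min(0).round(3) if len(q) else'', q.max(0).round(3) if len(q) else '', np.median(q,0).round(3) if len(q) else '')
print('tips side', )
rows([([.447+.0992*k/.1,-.009-.0123*k/.1,.28],tool(-97.1,0)) for k in (0,.06,.12)])
```

```text
[ 0.44641553 -0.00783244  0.27974077] [-3.69938925e-01  4.63030532e-03 -7.96811008e+00] [-0.2   0.05 -0.16  1.36  0.    1.5 ]
or 292 [ 0.551 -0.08   0.235] [0.687 0.02  0.273] [ 0.626 -0.063  0.265]
gr 0   
or 329 [ 0.532 -0.084  0.239] [0.683 0.029 0.27 ] [0.596 0.01  0.261]
gr 20 [ 0.442 -0.004  0.302] [0.45  0.014 0.308] [0.446 0.005 0.305]
tips side
[0.1, -0.1, 0.0] [-0.2, 0.0, -0.0]
[0.1, -0.1, 0.0] [-0.2, 6.0, -0.0]
[0.1, -0.1, 0.0] [-0.2, 12.0, -0.0]
```

View pics/c7.png

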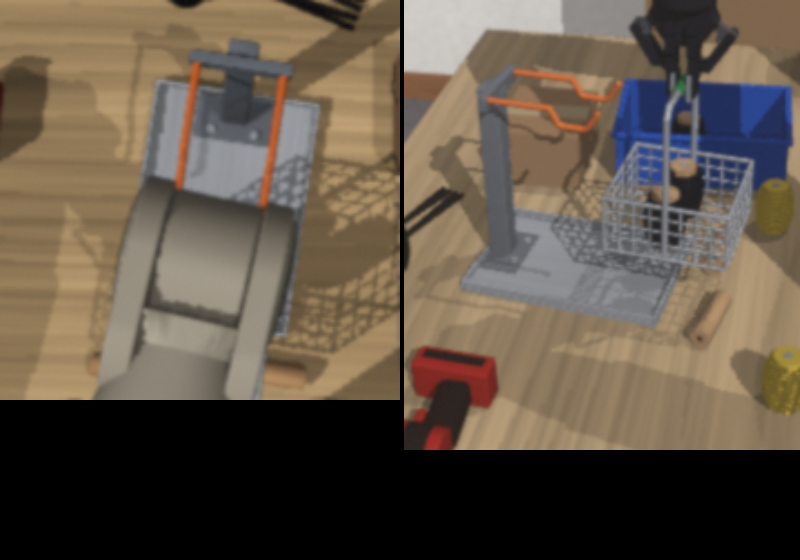

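The side crop shows the basket upright with both springs in it, in front of the hook and above tip height. The prong tips are at (620,85) and (598,122). I'll go in along the stand's x.

>>> carry_out:
  steps:
    - [[0,0,0],[-0.1,1,0],255]
    - [[0,0,0],[-0.1,3,0],255]
    - [[0,0,0],[-0.2,5.5,0],255]
    - [[0,0,0],[-0.2,8,0],255]
    - [[0,0,0],[-0.2,10,0],255]
    - [[0,0,0],[-0.2,11.5,0],255]
    - [[0,0,0],[-0.2,12.1,0],255]
    - [[0,0,0],[-0.2,12.2,0],255]

```text
clock: 14.45
tcp_pos: [0.5682, -0.0242, 0.28]
orientation: [-0.0, 0.749, 0.662, 0.001]
wrist_force: [0.2, 0.3, -7.4]
finger_gap: 0.0109
grip_force: 97.9
```

Run:
```python
from h import *
s=env.get_state(); print(s['tcp_pos'],s['wrist_force'],s['joint_pos'].round(2))
p2,d2,c2=snap('side','s8')
cv2.imwrite('pics/c8.png',cv2.resize(p2[130:330,200:400,::-1],None,fx=3,fy=3,interpolation=2))
```

```text
[ 0.56815977 -0.02415172  0.27997099] [ 0.2015224   0.28182475 -7.3897205 ] [-0.18  0.29  0.14  1.41  0.    1.51]
```

View pics/c8.png

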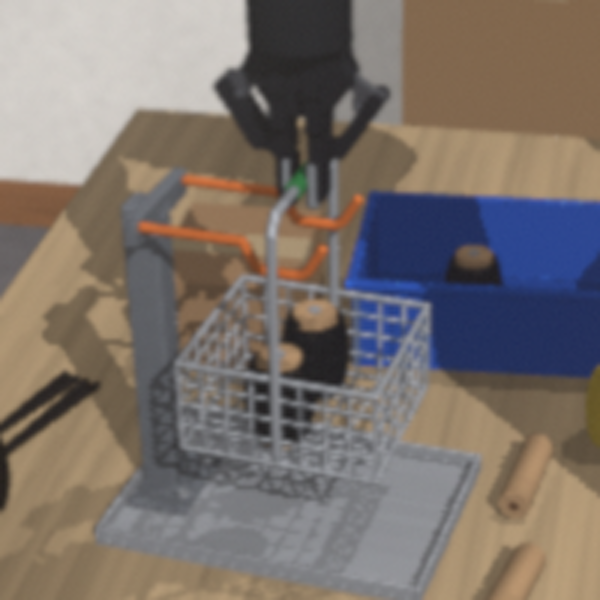

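The bar is above the seat between tips and step, and the stray spring is still standing in the tote. I'll lower the basket now.

>>> carry_out:
  steps:
    - [[0,0,0],[0,0,1],255]
    - [[0,0,0],[0,0,2.2],255]
    - [[0,0,0],[0,0,3.2],255]
    - [[0,0,0],[0,0,4],255]
    - [[0,0,0],[0,0,4.5],255]
    - [[0,0,0],[0,0,4.8],255]
    - [[0,0,0],[0,0,4.9],255]
    - [[0,0,0],[0,0,4.9],255]

```text
clock: 15.5
tcp_pos: [0.5681, -0.0244, 0.2316]
orientation: [0.0, 0.749, 0.662, 0.002]
wrist_force: [1.1, 0.8, -7.2]
finger_gap: 0.0111
grip_force: 97.9
```

>>> carry_out:
  steps:
    - [[0,0,0],[0,0,0.1],255]
    - [[0,0,0],[0,0,0.2],255]
    - [[0,0,0],[0,0,0.3],255]
    - [[0,0,0],[0,0,0.3],255]
    - [[0,0,0],[0,0,0.3],255]
    - [[0,0,0],[0,0,0.3],255]
    - [[0,0,0],[0,0,0.3],255]
    - [[0,0,0],[0,0,0.3],255]

```text
clock: 16.5
tcp_pos: [0.5682, -0.0244, 0.2291]
orientation: [0.001, 0.749, 0.662, 0.002]
wrist_force: [-3.1, 0.5, 5.7]
finger_gap: 0.0115
grip_force: 99.1
```

The weight is on the stand. I'll ease back 1 mm and open.

>>> carry_out:
  steps:
    - [[0,0,0],[0,0,-0.1],255]
    - [[0,0,0],[0,0,-0.1],255]
    - [[0,0,0],[0,0,-0.1],200]
    - [[0,0,0],[0,0,-0.1],120]
    - [[0,0,0],[0,0,-0.1],60]
    - [[0,0,0],[0,0,-0.1],60]
    - [[0,0,0],[0,0,-0.1],60]
    - [[0,0,0],[0,0,-0.1],60]
  force: 30

```text
clock: 17.5
tcp_pos: [0.568, -0.0244, 0.2294]
orientation: [0.0, 0.749, 0.662, 0.001]
wrist_force: [-0.1, 0.2, -0.1]
finger_gap: 0.0656
grip_force: 0.0
```

>>> carry_out:
  steps:
    - [[0,0,0],[0,0,-1],60]
    - [[0,0,0],[0,0,-3],60]
    - [[0,0,0],[0,0,-6],60]
    - [[0,0,0],[0,0,-9],60]
    - [[0,0,0],[0,0,-12],60]
    - [[0,0,0],[0,0,-12],60]
    - [[0,0,0],[0,0,-12],60]
    - [[0,0,0],[0,0,-12],60]

```text
clock: 18.5
tcp_pos: [0.5673, -0.0245, 0.3482]
orientation: [-0.001, 0.749, 0.662, 0.001]
wrist_force: [-0.4, -0.3, -0.1]
finger_gap: 0.0655
grip_force: 0.0
```

Run:
```python
from h import *
s=env.get_state(); print(s['tcp_pos'],s['wrist_force'],s['finger_gap'])
p2,d2,c2=snap('side','s9')
cv2.imwrite('pics/c9.png',cv2.resize(p2[130:330,200:400,::-1],None,fx=3,fy=3,interpolation=2))
p3,_,_=snap('side'); print(cv2.absdiff(p2,p3)[130:330,200:400].mean())
P=cloud(d2,c2);hsv=cv2.cvtColor(p2,cv2.COLOR_RGB2HSV);H,S,V=[hsv[...,i].astype(int) for i in range(3)]
q=P[(H>50)&(H<85)&(S>110)&(P[...,2]>.2)]; print(len(q),q.min(0).round(3),q.max(0).round(3),np.median(q,0).round(3))
```

```text
[ 0.56727977 -0.02450948  0.34824392] [-0.37069152 -0.29587304 -0.08012197] 0.06554901712868903
0.8719416666666666
32 [ 0.559 -0.038  0.248] [0.568 0.001 0.258] [ 0.564 -0.019  0.254]
```

View pics/c9.png

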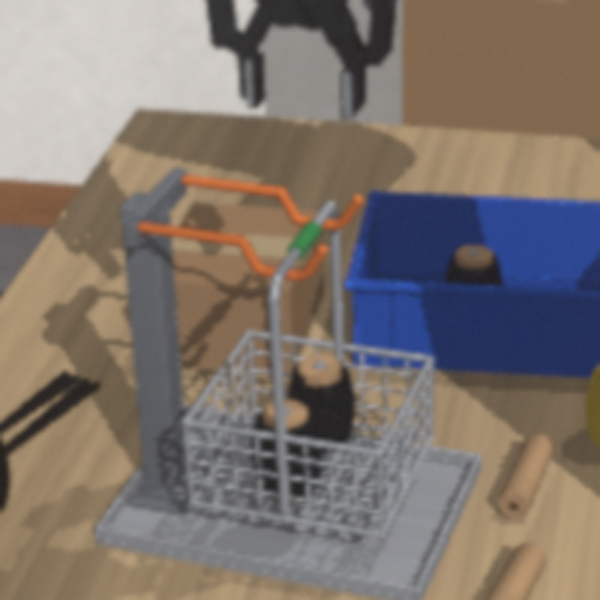

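The basket hangs on both prongs with both springs in it. I'll let it settle for 2 s and then hand in.

>>> carry_out:
  steps:
    - [[0,0,0],[0,0,0],60]
    - [[0,0,0],[0,0,0],60]
    - [[0,0,0],[0,0,0],60]
    - [[0,0,0],[0,0,0],60]
    - [[0,0,0],[0,0,0],60]
    - [[0,0,0],[0,0,0],60]
    - [[0,0,0],[0,0,0],60]
    - [[0,0,0],[0,0,0],60]

```text
clock: 19.6
tcp_pos: [0.5677, -0.0246, 0.3494]
orientation: [0.0, 0.749, 0.662, 0.001]
wrist_force: [0.5, -0.2, 0.5]
finger_gap: 0.0652
grip_force: 0.0
```

>>> carry_out:
  steps:
    - [[0,0,0],[0,0,0],60]
    - [[0,0,0],[0,0,0],60]
    - [[0,0,0],[0,0,0],60]
    - [[0,0,0],[0,0,0],60]
    - [[0,0,0],[0,0,0],60]
    - [[0,0,0],[0,0,0],60]
    - [[0,0,0],[0,0,0],60]
    - [[0,0,0],[0,0,0],60]

```text
clock: 20.6
tcp_pos: [0.5678, -0.0246, 0.3494]
orientation: [0.0, 0.749, 0.662, 0.001]
wrist_force: [-0.9, 0.9, 0.3]
finger_gap: 0.0653
grip_force: 0.0
```

Run:
```python
from h import *
p2,_,_=snap('side'); 
for i in range(3): p3,_,_=snap('side')
print(cv2.absdiff(p2,p3)[200:330,250:350].mean())
print(env.hand_in())
```

```text
0.61
the job is handed in; nothing more can be done
None
```

The stray spring stands in the blue tote and the basket hangs on both prongs with its two springs; I handed the job in at about 21 s, and no verdict came back.

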